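Relamp a spotlight: swap the lamp, key it home and hold it on its contacts

TASK

Relamp the spotlight: lift the dead lamp straight up out of the holder on top of the lamp house, drop it into the caddy's empty hole so that its flange rests flat, and let it go. Then take the new lamp of the same kind from the caddy, put it in the holder, turn it until its key slips into the keyway, and push it down against the sprung contacts until its flange sits flat on the holder; nothing else keeps it down, so finish while still gripping it and pressing it fully home. Handle the lamps by their ceramic grips, keep the fingers off the glass and don't knock it hard, and leave the odd small lamp, the thumbscrew and the lens ring on the bench undisturbed.

Things in the scene. Friction and masses are not known exactly. Their poses are not given: they have to be found in the camera images.
- oldlamp_grip (a point): Dead lamp, in the holder at the start, key in the keyway, resting on the sprung contacts, flange 6 mm above the holder's face. The point is on its axis in its upright grip bar (36 mm along x, 14 mm thick along y, 40 mm tall), 13 mm below the bar's top, 27 mm above the flange's top, 33 mm above the flange's underside. z up, x towards key and lug; shape: see newlamp.
- newlamp_grip (a point): New lamp, same shape as the dead one, hanging bulb down by its flange in a caddy hole, turned some way or other. The point is on its axis in its upright grip bar (36 mm along x, 14 mm thick along y, 40 mm tall), 13 mm below the bar's top, 27 mm above the flange's top, 33 mm above the flange's underside. z up, x towards key and lug.
- newlamp: The new lamp's ceramic base, 0.12 to 0.19 kg in all. Origin on the axis at the flange's underside. Flange 60 mm across, 6 mm thick, an index lug 8 mm wide on its rim at +x (to 37 mm from the axis). Neck below: 32 mm across, 18 mm long, bottom edge bevelled. Key rib down the neck at +x: 8 mm wide, to 21 mm from the axis, its lowest 3.5 mm tapered to 4.5 mm wide.
- oldlamp: The dead lamp's ceramic base, the same in shape, mass and axes as the new lamp's; origin on its axis at the flange's underside.
- newlamp_glass: The new lamp's glass bulb: 18 mm across, on the axis below the neck, its tip 70 mm below the flange (103 mm below the grip point). Fragile. Its origin is the lamp's: on the axis at the flange's underside.
- oldlamp_glass: The dead lamp's glass bulb, likewise.
- holder (a point): Lamp holder: aluminium ring, 74 mm across, standing 20 mm proud of the top of a fixed, square, finned cast lamp house (150 mm). Point: centre of the ring's upper face, 135 mm above the bench; z up. Bore 36 mm, open below for the bulb; keyway 12.5 mm wide runs from it through the rim towards +x. Grip point above it: 51 mm as the key enters, 39 mm at the contacts, 33 mm home.
- contacts (a joint): The sprung brass contacts in the holder's bore: 0 m when free, 0.006 m when the lamp is fully home. They push the lamp up with about 5 N at first and about 11 N when it is home, and lift it 6 mm if it is let go.
- empty_hole (a point): Centre of the mouth of the caddy's empty hole, 48 mm across, 90 mm deep, in the flat top of a beech block 84 mm square, 98 mm above the bench. The fixed caddy holds three such blocks in a row, 87 mm apart, in any order: empty, new lamp, odd smaller lamp. A lamp in it hangs by its flange, grip point 33 mm above this point. z up, the row runs along y.
- smalllamp: An odd smaller lamp in the caddy, with a round grip 20 mm across and 28 mm tall, a round flange and no key: not wanted. Origin at the flange's underside.
- thumbscrew: Bystander: brass thumbscrew knob 24 mm across, 34 mm tall, standing on its head. Origin under its centre.
- lensring: Bystander: lens in a dark steel ring, 72 mm across, 18 mm tall, lying flat. Origin under its centre.

How it is judged:
By the outcome, as a careful person would: the job done as asked, in the order asked, and still so for the second after the job is handed in, while the arm keeps its last pose, push and grip.
It also fails if it takes over 64 s, if anything falls off the work surface, if the arm or the gripper's body presses on something with over 40 N, if the wrist force passes 120 N, or if a joint passes its speed limit or range.

ROBOT

A 6-joint arm with a two-finger parallel gripper is mounted at the origin on the work surface. World frame = base frame: x ahead of the robot, y to its left, z up, the work surface at z = 0. Lengths are in mm, angles in degrees, forces in N, time in s.
With the tool pointing down it reaches from about 300 to 850 mm from the base axis. Payload 4.2 kg.
Tool frame: the origin (TCP) lies midway between the tips of the shut fingers; the grasp point (between the pads) lies 19 mm behind it (env.grip_depth is the distance from the TCP to the grasp point, in mm); z points along the fingers, y is the line along which they close (so a half turn about z gives the same grasp; the last joint's range is limited). The gripper opens to 91 mm and grips with 3 to 60 N. Pads are 32 mm wide; open, the fingers measure 118 mm over their backs; the gripper's body (76 mm by 178 mm) begins 60 mm behind the grasp point.
Start: joints at [-64.687, 18.312, 89.639, -0, 72.044, -1.146], TCP at [256.203, -514.785, 213.976] pointing down, gripper open.
Joint ranges: [-177.97, 177.97], [-48.28, 115.42], [12.27, 149.76], [-77.06, 257.06], [2.81, 150.46], [-146.56, 146.56]. Speed limits (degrees/s): [147.25, 147.25, 180, 180, 180, 180].

INTERFACE

Orientations are given as [roll, pitch, yaw] about the fixed x, y, z axes, in that order (R = Rz(yaw) Ry(pitch) Rx(roll)).
In Python, from workcell import env, eyes gives the robot as it stands.
- The arm moves only by the tool send_rows, never from a script. Its argument "motion" is a list of rows, each a list of 7 numbers: the shift along the world's x, y, z normalised to -1 to 1, where 1 is 0.5 m, then the turn, a rotation vector about the world's x, y, z normalised to -1 to 1, where 1 is 60 degrees, then the opening, from -1 (shut) to 1 (fully open). A call has 1 to 20 rows; each row is the pose to reach, as a shift and turn from the pose commanded when the call began; what a row does not reach only later rows make up. A row lasts 1/8 s, in which the tool goes at most 62.5 mm and 10.7 degrees, less where a joint would pass 70% of its speed; a pose out of reach is approached as far as the arm can. A call with a number of a shift or a turn outside -1 to 1 is refused whole. A call with a gripper value outside its range is refused whole. The fingers move at their own pace and stop on an object; "squeeze" is the grip in N (left out, the last holds). Time passes only in rows, so rows that repeat a pose let the fingers close. It gives the time, the measured TCP pose, the force, the opening and the grip force at its end, in the units of the state.
- env.state(): the state, without advancing time (a new reading comes with each control period).
- eyes.grab_frame(name): name is "scene" or "top"; returns a dict with "pixels" (480x640x3 uint8, red, green, blue), "depth" (480x640 float32, mm along the optical axis (not along the pixel's ray), 0 where there is no reading), "fx", "fy", "cx", "cy" (pixels), "distortion" ([k1, k2, p1, p2, k3] as OpenCV has them; the pictures are not rectified), "R" (3x3) and "t" (3): a world point X has camera coordinates R X + t. Camera axes: x right, y down, z forward; pixel columns grow to the right and rows downward; lengths in mm; the calibration is good to about 2 mm. A picture is of the moment at which its call begins.
- env.job_done(): hands the job in; it is judged then, once.
The state is a dict: "time_s": time; "qpos": joint angles; "qvel": joint speeds; "effort": joint torques, N m; "ee_pos": TCP position; "ee_rot": TCP orientation; "force": force on the tool from outside, world axes, zero at the start; "torque": the same for the moment, N m; "gripper_width": finger opening in mm; "gripper_force": force on a finger pad.
Only numpy, scipy, OpenCV 4.12 (cv2) and the standard library are available. Lean on these libraries where they do the work, as an engineer would, in place of code of your own. Each camera call takes 0.05 s, during which the arm holds its last target. There are 200 camera calls.

## Working session

There is one attempt and no reset: what is moved stays moved. The work goes in short steps, Python scripts to look and compute and a tool call to move; the robot and the scene stay as the last step left them, time stands still between calls to the robot, and variables do not carry over. Pictures are saved under pics/ and viewed, at most 10 in all, crops included, and the job is handed in when it is done.

Besides the shell and the picture viewer there is one more tool, called after "Call:" as a command line: name --pt "numbers of a row" for each row, then --argument value for the rest. send_rows: Moves the arm, as the interface text tells. Its arguments: {"type":"object","properties":{"motion":{"type":"array"},"squeeze":{"type":"number"}},"required":["motion"]}

```bash
mkdir -p pics; ls; python3 - <<'E'
from workcell import env, eyes
import cv2,numpy as np
for n in("scene","top"):
    f=eyes.grab_frame(n); cv2.imwrite(f"pics/{n}0.png",f["pixels"][...,::-1]); np.savez(f"{n}0.npz",**f)
    print(n,f["fx"],f["cx"],f["cy"],f["distortion"],(-f["R"].T@f["t"]).round(),f["R"].round(2).tolist(),(f["depth"]>0).mean())
print(env.state())
E
```

```text
pics
scene 591.7465722789887 310.49734316766325 236.99828187990408 [-0.04651514  0.          0.          0.          0.        ] [ 911. -485. 1065.] [[0.87, 0.49, -0.0], [0.42, -0.74, -0.53], [-0.26, 0.46, -0.85]] 0.995859375
top 462.7880298549623 323.97101582855584 234.68867146388192 [0.01573788 0.         0.         0.         0.        ] [442.   6. 903.] [[0.04, -1.0, -0.0], [-0.97, -0.04, -0.22], [0.22, 0.01, -0.98]] 0.9961490885416666
{'time_s': 0.1, 'qpos': array([-6.46860133e+01,  1.83455798e+01,  8.96980953e+01,  8.06303415e-04,
        7.20450851e+01, -1.14577348e+00]), 'qvel': array([-0.02030529, -0.07798958, -0.10953285, -0.00382864, -0.05413865,
        0.09657063]), 'effort': array([-3.97157294e-05, -4.13331127e+01, -2.32510257e+01,  7.29010231e-02,
        4.21167444e-02, -5.89373167e-05]), 'ee_pos': array([ 256.01563571, -514.35709172,  213.23735761]), 'ee_rot': array([-1.79911273e+02, -2.54136108e-03,  2.64595091e+01]), 'force': array([-0.95834446,  0.942791  , -0.08139302]), 'torque': array([-2.80224072e-02,  3.96691769e-05, -1.12854849e-02]), 'gripper_force': 0.0, 'gripper_width': 91.07876524146745}
```

View pics/scene0.png

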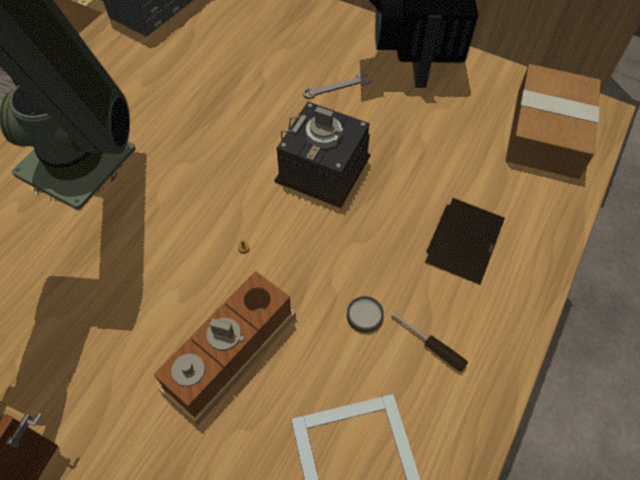

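View pics/top0.png

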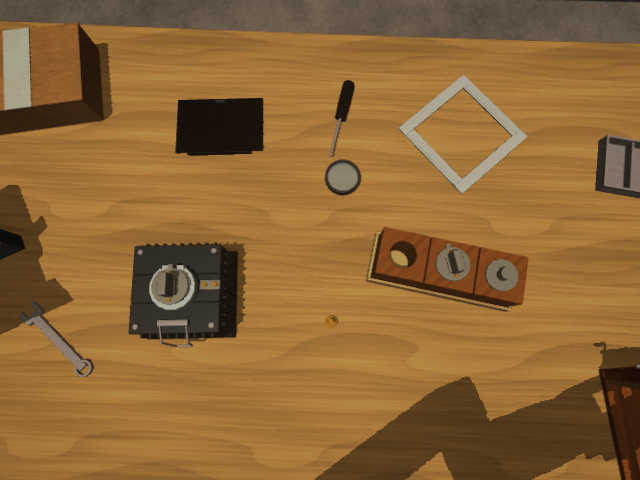

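The scene view shows the holder with the dead lamp at about (323,125), and the caddy with the empty hole at (258,298), the new lamp at (225,332) and the small lamp at (188,370). In the top view these are at (173,287), (403,254), (453,262) and (502,274). The thumbscrew is at (332,321) and the lens ring at (343,177). Next I'll look at enlarged crops.

```bash
cat > h.py <<'E'
import numpy as np,cv2
def load(n): return dict(np.load(n))
def cast(f,uv,z):
    K=np.array([[f["fx"],0,f["cx"]],[0,f["fy"],f["cy"]],[0,0,1]],float)
    p=cv2.undistortPoints(np.array(uv,float).reshape(-1,1,2),K,np.array(f["distortion"],float))[:,0]
    d=np.c_[p,np.ones(len(p))]@f["R"]; c=-f["R"].T@f["t"]
    return c+d*((z-c[2])/d[:,2])[:,None]
def proj(f,X):
    K=np.array([[f["fx"],0,f["cx"]],[0,f["fy"],f["cy"]],[0,0,1]],float)
    return cv2.projectPoints(np.array(X,float).reshape(-1,1,3),cv2.Rodrigues(f["R"])[0],np.array(f["t"],float),K,np.array(f["distortion"],float))[0][:,0]
E
python3 - <<'E'
from h import *
t=load("top0.npz");s=load("scene0.npz")
def crop(f,x,y,w,h): return cv2.resize(f["pixels"][y:y+h,x:x+w],(400,300),interpolation=cv2.INTER_CUBIC)
m=np.vstack([np.hstack([crop(t,125,245,100,75),crop(t,385,215,120,90)]),np.hstack([crop(s,275,90,100,75),crop(s,180,270,120,90)])])
cv2.imwrite("pics/m0.png",m[...,::-1])
print(cast(t,[(175,287)],135),cast(t,[(403,254),(453,262),(502,274)],98),cast(s,[(323,130)],141),cast(s,[(258,298),(225,335)],98))
d=t["depth"]
print(d[287,165:185:4], d[254:270:4,453])
E
```

```text
[[515.66432251 255.64351744 135.        ]] [[ 593.0985058  -127.65452491   98.        ]
 [ 582.33351445 -215.345441     98.        ]
 [ 564.56566632 -300.05929422   98.        ]] [[521.73545054 251.34308205 141.        ]] [[ 595.23489371 -124.59443087   98.        ]
 [ 583.02181359 -213.67633716   98.        ]]
[715.58673 734.2736  750.02625 755.12146 756.66156] [776.969   779.47906 784.3458  786.3719 ]
```

View pics/m0.png

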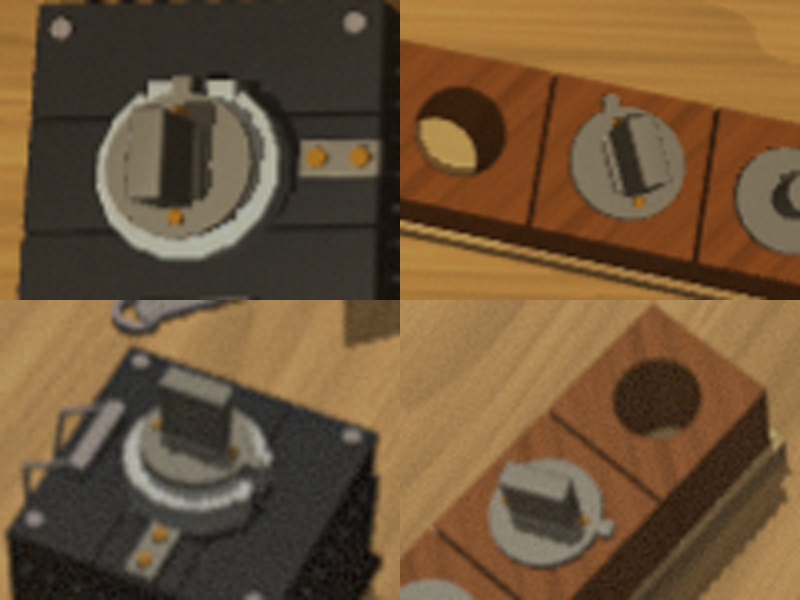

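In the crops, the dead lamp's lug and the keyway sit at top-view (170,266), so the keyway points to about +x. The new lamp's lug is at (448,245), also close to +x. I'll fit circles on the flange-top planes in both views.

```bash
cat >> h.py <<'E'
def circ(f,c,z,r,band=5,rej=1.0):
    "radial strongest edges about c on plane z -> robust circle centre with known radius r"
    g=cv2.GaussianBlur(f["pixels"],(0,0),0.7).astype(np.float32)
    c=np.array(c,float)
    for it in range(4):
        P=[]
        rr=np.arange(r-band,r+band+.1,.5)
        for a in np.radians(np.arange(0,360,4)):
            X=np.c_[c[0]+rr*np.cos(a),c[1]+rr*np.sin(a),np.full(len(rr),z)]
            uv=proj(f,X).astype(np.float32)
            v=cv2.remap(g,uv[:,:1],uv[:,1:],cv2.INTER_LINEAR)[:,0]
            e=np.abs(v[4:]-v[:-4]).sum(1); i=e.argmax()
            if e[i]>25: P.append(X[i+2,:2])
        P=np.array(P)
        from scipy.optimize import least_squares
        s=least_squares(lambda q:np.hypot(*(P-q[:2]).T)-q[2],[*c,r],loss="soft_l1",f_scale=rej)
        c=s.x[:2]
    return s.x.round(1),len(P),np.median(np.abs(s.fun)).round(2)
E
python3 - <<'E'
from h import *
t=load("top0.npz");s=load("scene0.npz")
for nm,f in(("top",t),("scene",s)):
    print(nm,"dead",circ(f,(518,253),147,30),"new",circ(f,(582,-214),104,30),"hole",circ(f,(594,-126),98,24))
print("lug dead",cast(t,[(170.5,265.5)],147),"new",cast(t,[(448,244.5)],104))
print("scene lug dead tip",cast(s,[(275+268/4,90+157/4)],147),"new",cast(s,[(180+608*.3-120,270+228*.3)],104))
# 3 mm depth check
for f,uv in((t,(440,265)),(t,(190,275)),(t,(172,300))):
    D=f["depth"][uv[1],uv[0]]; c=cast(f,[uv],0)[0]; o=-f["R"].T@f["t"]; zc=(f["R"]@c+f["t"])[2]; print(uv,(o+(c-o)*D/zc).round(1))
E
```

```text
top dead (array([518.9, 253. ,  31.5]), 80, np.float64(1.81)) new (array([ 579.1, -213.6,   29.2]), 90, np.float64(0.28)) hole (array([ 595.2, -128.3,   22.6]), 90, np.float64(0.62))
scene dead (array([517.1, 253.7,  32.6]), 81, np.float64(1.36)) new (array([ 579.4, -213.4,   29.5]), 90, np.float64(0.45)) hole (array([ 593.8, -127.2,   23.6]), 90, np.float64(0.44))
lug dead [[549.46536873 263.04639603 147.        ]] new [[ 612.11212408 -205.60227487  104.        ]]
scene lug dead tip [[557.37265811 267.54721793 147.        ]] new [[ 614.80755563 -205.74026715  104.        ]]
(440, 265) [ 575.3 -191.3  102.8]
(190, 275) [536.4 232.7 135.8]
(172, 300) [493.4 254.3 146.9]
```

```bash
python3 - <<'E'
from h import *
t=load("top0.npz");s=load("scene0.npz")
for nm,f in(("top",t),("scene",s)):
    for b in(2.5,3.5): print(nm,"dead",circ(f,(518,253.3),147,30,b,.5),"ring135",circ(f,(518,253.3),135,37,b,.5))
B=cast(t,[(125+x/4,245+y/4) for x,y in((60,27),(353,22))]+[(135,326.5),(214,325)],115);print(B.round(1))
S=cast(s,[(275+x/4,90+y/4) for x,y in((138,58),(352,135),(35,227))],115);print(S.round(1))
print("pred px per yaw (top crop, scene crop), lug tip")
for a in(0,6,12,18):
    X=[[518+37*np.cos(np.radians(a)),253.3+37*np.sin(np.radians(a)),147]]
    print(a,(proj(t,X)-[125,245])*4,(proj(s,X)-[275,90])*4+[0,300])
def crop(f,c,w,h): return cv2.resize(cv2.getRectSubPix(f["pixels"],(w,h),c),(400,600),interpolation=cv2.INTER_CUBIC)
m=np.hstack([crop(t,(175.,282.),50,75),crop(s,(325.,125.),50,75)])
cv2.imwrite("pics/m1.png",m[...,::-1])
E
```

```text
top dead (array([520.9, 252.6,  30.2]), 65, np.float64(0.82)) ring135 (array([519.6, 254.7,  37.5]), 75, np.float64(1.21))
top dead (array([521. , 252.7,  30.5]), 76, np.float64(1.31)) ring135 (array([516.8, 261.6,  37.5]), 88, np.float64(0.34))
scene dead (array([518.1, 254. ,  31.2]), 73, np.float64(0.36)) ring135 (array([516.9, 256.9,  36.4]), 66, np.float64(0.42))
scene dead (array([517.8, 254.2,  32.1]), 78, np.float64(0.52)) ring135 (array([517.8, 261.1,  38.2]), 78, np.float64(0.47))
[[575.9 329.1 115. ]
 [583.  203.2 115. ]
 [449.6 321.1 115. ]
 [457.  190.2 115. ]]
[[449.  322.8 115. ]
 [577.  329.8 115. ]
 [461.7 191.3 115. ]]
pred px per yaw (top crop, scene crop), lug tip
0 [[207.1552005   69.62798374]] [[250.91722176 473.51850471]]
6 [[197.72253477  69.75055938]] [[254.1136638  468.40641423]]
12 [[188.28086212  70.84391144]] [[256.5683627  463.07444139]]
18 [[178.93034161  72.89697132]] [[258.2576015  457.58290354]]
```

View pics/m1.png

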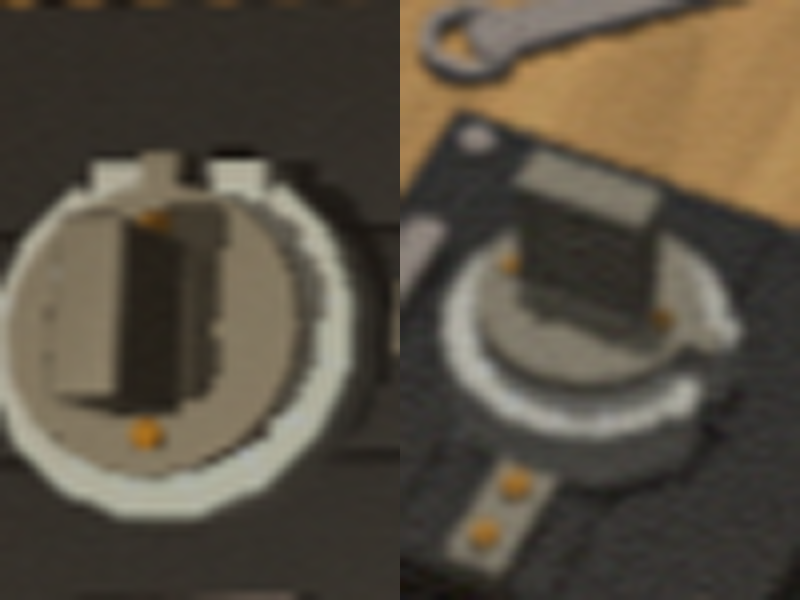

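The left crop shows the flange spanning x 5–298 and y 195–478, with the lug at (160,155). The keyway gap sits between rim tabs, just right of the lug. The ring-face and bolt fits put the holder at about (517,261) with a yaw of about 4°, so I'll refit the flange from that start.

```bash
python3 - <<'E'
from h import *
t=load("top0.npz");s=load("scene0.npz")
for f in(t,s): print(circ(f,(517,261),147,30,3,.5),circ(f,(517,261),135,37,3,.5))
print(cast(t,[(169,286.5),(170,264)],147))
print("brass pads top z147",cast(t,[(150+153/8,244.5+222/8),(150+147/8,244.5+435/8)],149),"scene",cast(s,[(300+113/8,87.5+265/8),(300+262/8,87.5+320/8)],149))
print("ring tabs top",cast(t,[(150+140/8,244.5+170/8),(150+210/8,244.5+170/8)],135),"scene",cast(s,[(300+338/8,87.5+330/8),(300+285/8,87.5+400/8)],135))
print("new brass",cast(t,[(385+214*.3,215+121*.3),(385+239*.3,215+202*.3)],106), "scene lug",cast(s,[(180+207*.3,270+228*.3)],104))
E
```

```text
(array([516.6, 259. ,  31. ]), 88, np.float64(0.52)) (array([516.6, 261.8,  37.6]), 89, np.float64(0.39))
(array([517.6, 261.8,  30.3]), 77, np.float64(0.9)) (array([517.6, 261.4,  38.2]), 78, np.float64(0.71))
[[514.94476504 261.5693908  147.        ]
 [551.91921766 264.14855365 147.        ]]
brass pads top z147 [[537.98051137 263.3458775  149.        ]
 [494.8050694  259.61454033 149.        ]] scene [[496.57318896 258.60598609 149.        ]
 [539.30753729 260.80384831 149.        ]]
ring tabs top [[550.55903309 272.0780999  135.        ]
 [551.12881488 257.50515467 135.        ]] scene [[552.55690709 278.86562028 135.        ]
 [551.85351409 250.87728595 135.        ]]
new brass [[ 599.62288757 -206.93304078  106.        ]
 [ 557.38824983 -218.99958702  106.        ]] scene lug [[ 614.35517237 -205.99635014  104.        ]]
```

Call:
send_rows --pt "0.05 0.1 0.152 -0.0 0 -0.1 0.2" --pt "0.288 0.85 0.152 0 0 -0.374 0.2" --pt "0.288 0.85 0.152 0 0 -0.374 0.2" --pt "0.288 0.85 0.152 0 0 -0.374 0.2" --pt "0.288 0.85 0.152 0 0 -0.374 0.2" --pt "0.288 0.85 0.152 0 0 -0.374 0.2" --pt "0.288 0.85 0.152 0 0 -0.374 0.2" --pt "0.288 0.85 0.152 0 0 -0.374 0.2" --pt "0.288 0.85 0.152 0 0 -0.374 0.2" --pt "0.288 0.85 0.152 0 0 -0.374 0.2" --pt "0.288 0.85 0.152 0 0 -0.374 0.2"

```text
time_s: 1.48
ee_pos: [399.8, -90.7, 289.7]
ee_rot: [180.0, 0.0, 3.9]
force: [0.2, 0.1, 0.3]
gripper_width: 54.7
gripper_force: 0.0
```

Call:
send_rows --pt "0.2336 0.7016 0 0 0 0 0.2" --pt "0.2336 0.7016 0 0 0 0 0.2" --pt "0.2336 0.7016 0 0 0 0 0.2" --pt "0.2336 0.7016 0 0 0 0 0.2" --pt "0.2336 0.7016 0 0 0 0 0.2" --pt "0.2336 0.7016 0 0 0 0 0.2" --pt "0.2336 0.7016 0 0 0 0 0.2" --pt "0.2336 0.7016 -0.1 0 0 0 0.2" --pt "0.2336 0.7016 -0.16 0 0 0 0.2" --pt "0.2336 0.7016 -0.16 0 0 0 0.2" --pt "0.2336 0.7016 -0.16 0 0 0 0.2"

```text
time_s: 2.85
ee_pos: [518.0, 260.2, 211.6]
ee_rot: [-180.0, -0.1, 3.9]
force: [-0.0, 0.0, 0.0]
gripper_width: 54.6
gripper_force: 0.0
```

```bash
python3 - <<'E'
from workcell import env, eyes
from h import *
t=eyes.grab_frame("top");s=eyes.grab_frame("scene")
print(env.state()["ee_pos"],env.state()["ee_rot"])
def crop(f,c): return cv2.resize(cv2.getRectSubPix(f["pixels"],(80,120),c),(400,600),interpolation=cv2.INTER_CUBIC)
m=np.hstack([crop(t,(165.,282.)),crop(s,(325.,115.))])
cv2.imwrite("pics/m2.png",m[...,::-1])
E
```

```text
[518.0999953  260.83409106 211.99461271] [-179.93343773   -0.19495764    3.9681876 ]
```

View pics/m2.png

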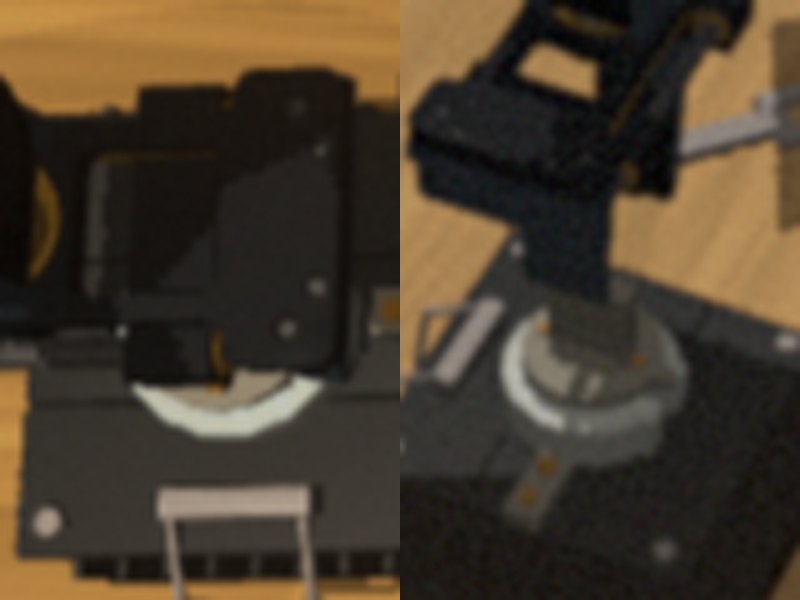

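The gripper is centred over the dead lamp's bar with the fingers on either side of it. I'll descend and grip.

Call:
send_rows --pt "0 0 -0.04 0 0 0 0.2" --pt "0 0 -0.08 0 0 0 0.2" --pt "0 0 -0.11 0 0 0 0.2" --pt "0 0 -0.11 0 0 0 0.2" --pt "0 0 -0.11 0 0 0 0.2" --pt "0 0 -0.11 0 0 0 -0.4" --pt "0 0 -0.11 0 0 0 -1" --pt "0 0 -0.11 0 0 0 -1" --pt "0 0 -0.11 0 0 0 -1" --pt "0 0 -0.11 0 0 0 -1" --pt "0 0 -0.11 0 0 0 -1" --pt "0 0 -0.11 0 0 0 -1" --squeeze 30

```text
time_s: 4.45
ee_pos: [517.0, 261.0, 155.0]
ee_rot: [180.0, 0.0, 4.0]
force: [0.1, -0.4, 1.0]
gripper_width: 13.9
gripper_force: 30.0
```

Call:
send_rows --pt "0 0 0.02 0 0 0 -1" --pt "0 0 0.04 0 0 0 -1" --pt "0 0 0.07 0 0 0 -1" --pt "0 0 0.11 0 0 0 -1" --pt "0 0 0.16 0 0 0 -1" --pt "0 0 0.2 0 0 0 -1" --pt "0 0 0.2 0 0 0 -1" --pt "0 0 0.2 0 0 0 -1"

```text
time_s: 5.45
ee_pos: [516.6, 260.8, 254.5]
ee_rot: [180.0, 0.1, 4.0]
force: [-0.2, -0.5, -1.3]
gripper_width: 13.6
gripper_force: 30.0
```

```bash
python3 - <<'E'
from workcell import env, eyes
from h import *
t=eyes.grab_frame("top");s=eyes.grab_frame("scene")
np.savez("scene1.npz",**s)
print(env.state()["ee_pos"],env.state()["force"],env.state()["gripper_width"])
cv2.imwrite("pics/m3.png",cv2.resize(cv2.getRectSubPix(s["pixels"],(120,90),(325.,110.)),(800,600),interpolation=cv2.INTER_CUBIC)[...,::-1])
E
```

```text
[516.47260824 260.74676476 253.93361207] [ 0.25988665 -0.54625239 -2.26940447] 13.554976878177719
```

View pics/m3.png

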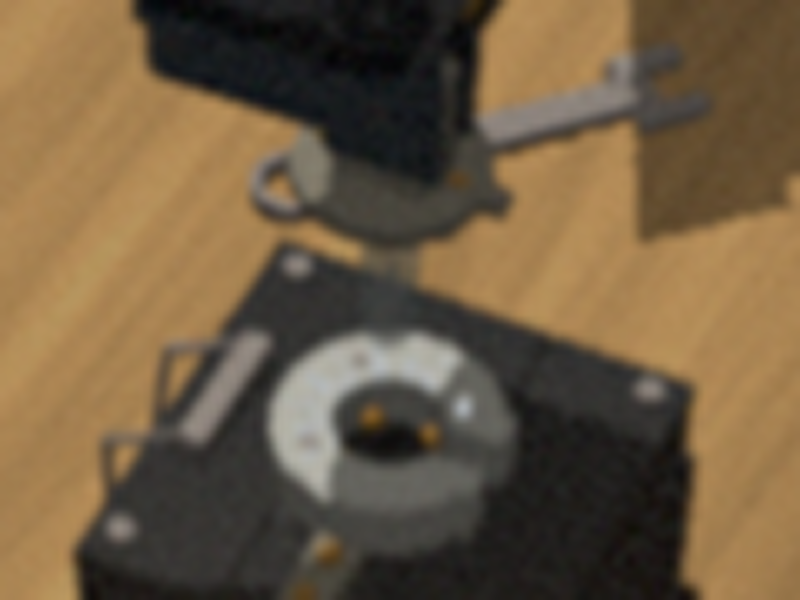

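The lamp came out upright, with its flange at about (400,190) in this crop, and the holder bore is clear at (390,430). Now I'll carry it to above the empty hole.

Call:
send_rows --pt "0.02 -0.09 0 0 0 0 -1" --pt "0.04 -0.19 0 0 0 0 -1" --pt "0.06 -0.3 0 0 0 0 -1" --pt "0.08 -0.41 0 0 0 0 -1" --pt "0.1 -0.52 0 0 0 0 -1" --pt "0.12 -0.62 0 0 0 0 -1" --pt "0.14 -0.71 0 0 0 0 -1" --pt "0.155 -0.777 0 0 0 0 -1" --pt "0.155 -0.777 0 0 0 0 -1" --pt "0.155 -0.777 0 0 0 0 -1" --pt "0.155 -0.777 -0.04 0 0 0 -1" --pt "0.155 -0.777 -0.08 0 0 0 -1" --pt "0.155 -0.777 -0.1 0 0 0 -1" --pt "0.155 -0.777 -0.1 0 0 0 -1"

```text
time_s: 7.3
ee_pos: [594.1, -126.6, 204.5]
ee_rot: [-180.0, 0.1, 4.1]
force: [0.1, -0.7, -1.9]
gripper_width: 13.8
gripper_force: 30.0
```

```bash
python3 - <<'E'
from workcell import env, eyes
from h import *
t=eyes.grab_frame("top");s=eyes.grab_frame("scene")
e=env.state()["ee_pos"];print(e,env.state()["force"])
print("flange est",circ(s,(594.5,-127.7),e[2]-8,30,4,.5))
s1=load("scene1.npz");print("holder now",circ(s1,(517,261),135,37,3,.5))
def crop(f,c): return cv2.resize(cv2.getRectSubPix(f["pixels"],(80,120),c),(400,600),interpolation=cv2.INTER_CUBIC)
m=np.hstack([crop(t,(410.,255.)),crop(s,(255.,280.))])
cv2.imwrite("pics/m4.png",m[...,::-1])
E
```

```text
[ 594.94539472 -127.11621624  205.75159708] [-0.37268757  0.14986425 -1.34881218]
flange est (array([ 595.7, -127.3,   29.9]), 39, np.float64(0.61))
holder now (array([517.7, 260.9,  37.8]), 78, np.float64(0.53))
```

View pics/m4.png

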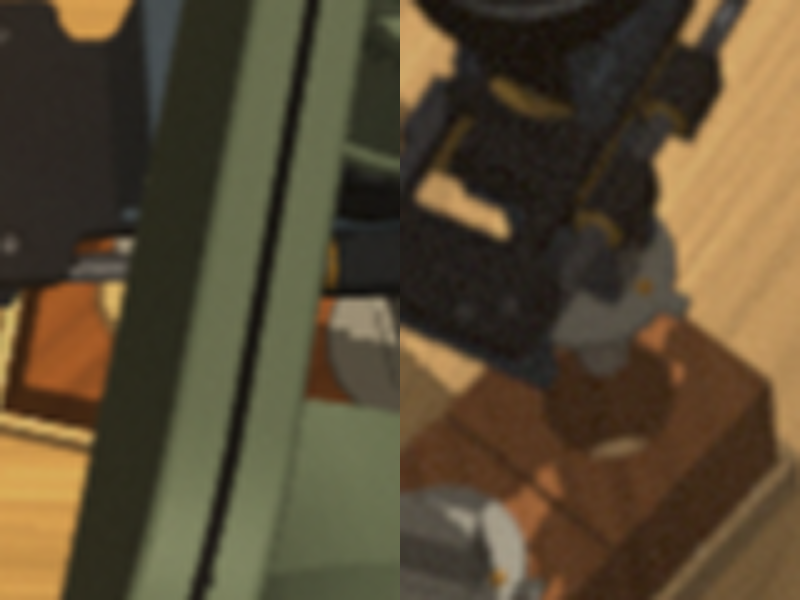

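The lamp's axis is over the hole (flange about (595.7,-127.3) against hole (594.5,-127.7)), so I'll lower it.

Call:
send_rows --pt "0 0 -0.03 0 0 0 -1" --pt "0 0 -0.07 0 0 0 -1" --pt "0 0 -0.11 0 0 0 -1" --pt "0 0 -0.15 0 0 0 -1" --pt "0 0 -0.17 0 0 0 -1" --pt "0 0 -0.18 0 0 0 -1" --pt "0 0 -0.184 0 0 0 -1" --pt "0 0 -0.187 0 0 0 -1" --pt "0 0 -0.187 0 0 0 -1" --pt "0 0 -0.187 0 0 0 -1"

```text
time_s: 8.65
ee_pos: [594.9, -127.6, 112.2]
ee_rot: [180.0, -0.1, 4.0]
force: [0.8, -0.1, 1.6]
gripper_width: 13.9
gripper_force: 30.0
```

Call:
send_rows --pt "0 0 -0.001 0 0 0 -0.4" --pt "0 0 -0.001 0 0 0 -0.2" --pt "0 0 -0.001 0 0 0 0" --pt "0 0 0 0 0 0 0.2" --pt "0 0 0.03 0 0 0 0.2" --pt "0 0 0.07 0 0 0 0.2" --pt "0 0 0.13 0 0 0 0.2" --pt "-0.25 0 0.177 0 0 0 0.2" --pt "-0.25 0 0.177 0 0 0 0.2" --pt "-0.25 0 0.177 0 0 0 0.2" --pt "-0.25 0 0.177 0 0 0 0.2"

```text
time_s: 10.02
ee_pos: [470.5, -127.8, 201.3]
ee_rot: [179.9, -0.2, 4.0]
force: [0.9, 0.4, 0.5]
gripper_width: 54.7
gripper_force: 0.0
```

```bash
python3 - <<'E'
from workcell import env, eyes
from h import *
s=eyes.grab_frame("scene");t=eyes.grab_frame("top")
np.savez("scene2.npz",**s);np.savez("top2.npz",**t)
print(env.state()["ee_pos"],env.state()["force"],env.state()["gripper_width"])
print("dead",circ(s,(595,-127.5),104,30,4,.5),"new",circ(s,(579.2,-213.4),104,30,4,.5))
cv2.imwrite("pics/m5.png",np.hstack([cv2.resize(cv2.getRectSubPix(s["pixels"],(100,150),(235.,305.)),(400,600),interpolation=cv2.INTER_CUBIC),cv2.resize(cv2.getRectSubPix(t["pixels"],(100,150),(430.,255.)),(400,600),interpolation=cv2.INTER_CUBIC)])[...,::-1])
E
```

```text
[ 471.00129048 -127.69628252  200.30871839] [0.24457324 0.56751986 0.42656282] 54.551176371250044
dead (array([ 595. , -127. ,   29.6]), 75, np.float64(0.42)) new (array([ 579.4, -213.5,   29.8]), 57, np.float64(0.3))
```

View pics/m5.png

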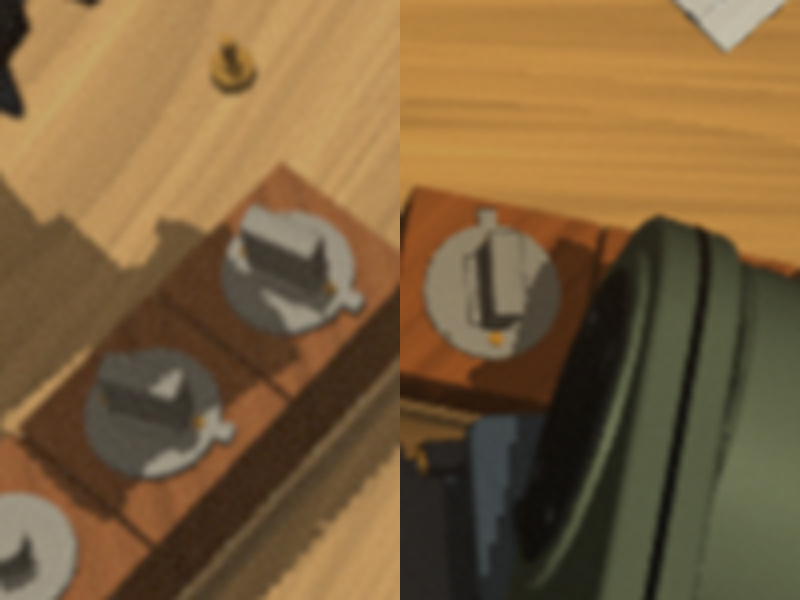

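The dead lamp is seated flat in its hole (flange at (595,-127)). Now the new lamp, at (579.3,-213.5) with a yaw of about 14°.

Call:
send_rows --pt "0.12 -0.09 0 0 0 0.167 0.2" --pt "0.2196 -0.1716 0 0 0 0.167 0.2" --pt "0.2196 -0.1716 0 0 0 0.167 0.2" --pt "0.2196 -0.1716 0 0 0 0.167 0.2" --pt "0.2196 -0.1716 -0.06 0 0 0.167 0.2" --pt "0.2196 -0.1716 -0.11 0 0 0.167 0.2" --pt "0.2196 -0.1716 -0.15 0 0 0.167 0.2" --pt "0.2196 -0.1716 -0.176 0 0 0.167 0.2" --pt "0.2196 -0.1716 -0.176 0 0 0.167 0.2" --pt "0.2196 -0.1716 -0.176 0 0 0.167 0.2" --pt "0.2196 -0.1716 -0.176 0 0 0.167 -0.4" --pt "0.2196 -0.1716 -0.176 0 0 0.167 -1" --pt "0.2196 -0.1716 -0.176 0 0 0.167 -1" --pt "0.2196 -0.1716 -0.176 0 0 0.167 -1" --pt "0.2196 -0.1716 -0.176 0 0 0.167 -1" --pt "0.2196 -0.1716 -0.176 0 0 0.167 -1" --squeeze 45

```text
time_s: 12.12
ee_pos: [579.3, -213.4, 112.0]
ee_rot: [180.0, -0.0, 14.0]
force: [0.1, -0.9, 0.6]
gripper_width: 13.5
gripper_force: 45.0
```

Call:
send_rows --pt "0 0 0.03 0 0 0 -1" --pt "0 0 0.08 0 0 0 -1" --pt "0 0 0.14 0 0 0 -1" --pt "0 0 0.21 0 0 0 -1" --pt "0 0 0.27 0 0 0 -1" --pt "0 0 0.28 0 0 0 -1" --pt "-0.01 0.08 0.28 0 0 -0.02 -1" --pt "-0.02 0.18 0.28 0 0 -0.04 -1" --pt "-0.03 0.28 0.28 0 0 -0.06 -1" --pt "-0.05 0.39 0.28 0 0 -0.08 -1" --pt "-0.07 0.5 0.28 0 0 -0.1 -1" --pt "-0.08 0.61 0.28 0 0 -0.12 -1" --pt "-0.09 0.71 0.28 0 0 -0.14 -1" --pt "-0.11 0.81 0.28 0 0 -0.16 -1" --pt "-0.12 0.9 0.28 0 0 -0.167 -1" --pt "-0.1238 0.9488 0.28 0 0 -0.167 -1" --pt "-0.1238 0.9488 0.28 0 0 -0.167 -1" --pt "-0.1238 0.9488 0.28 0 0 -0.167 -1"

```text
time_s: 14.38
ee_pos: [517.1, 260.2, 251.2]
ee_rot: [179.9, 0.1, 4.0]
force: [1.4, 0.6, -1.5]
gripper_width: 13.9
gripper_force: 45.0
```

```bash
python3 - <<'E'
from workcell import env, eyes
from h import *
s=eyes.grab_frame("scene"); np.savez("scene3.npz",**s)
st=env.state();e=st["ee_pos"];print(e,st["ee_rot"],st["force"],st["gripper_width"])
print("flange under/top",circ(s,(517.4,261),e[2]-8,30,4,.5),circ(s,(517.4,261),e[2]-14,30,4,.5),"ring",circ(s,(517,261),135,37,3,.5),"bore",circ(s,(517,261),135,18,3,.5))
print("dead ref, scene1:",circ(load("scene1.npz"),(517.4,261),254-8,30,4,.5))
cv2.imwrite("pics/m6.png",cv2.resize(cv2.getRectSubPix(s["pixels"],(120,90),(325.,110.)),(800,600),interpolation=cv2.INTER_CUBIC)[...,::-1])
E
```

```text
[517.2697425  259.99112136 251.48804765] [1.79939560e+02 5.76996959e-02 3.96659074e+00] [ 0.0651845  -1.33290902 -2.18408654] 13.473677447108923
flange under/top (array([520.1, 256.5,  30.4]), 56, np.float64(0.54)) (array([517.4, 261.7,  30.5]), 57, np.float64(0.6)) ring (array([517.7, 260.8,  37.8]), 77, np.float64(0.68)) bore (array([517.6, 261.1,  17.6]), 88, np.float64(0.5))
dead ref, scene1: (array([519.6, 256.7,  30.4]), 60, np.float64(0.6))
```

View pics/m6.png

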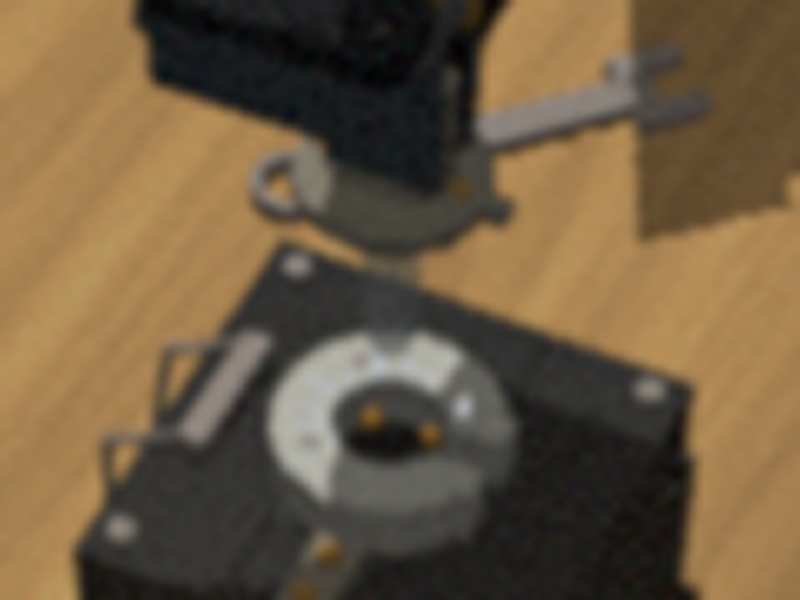

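The new lamp hangs exactly as the dead one did, with the lug at (503,207) and the bore at (390,430). The flange fit agrees with the holder to within 1 mm, so I'll lower it to where the key enters.

Call:
send_rows --pt "0 0 -0.03 0 0 0 -1" --pt "0 0 -0.07 0 0 0 -1" --pt "0 0 -0.11 0 0 0 -1" --pt "0 0 -0.14 0 0 0 -1" --pt "0 0 -0.16 0 0 0 -1" --pt "0 0 -0.168 0 0 0 -1" --pt "0 0 -0.172 0 0 0 -1" --pt "0 0 -0.176 0 0 0 -1" --pt "0 0 -0.176 0 0 0 -1" --pt "0 0 -0.176 0 0 0 -1"

```text
time_s: 15.68
ee_pos: [517.5, 261.2, 164.3]
ee_rot: [-180.0, -0.0, 4.0]
force: [0.1, -0.2, -1.5]
gripper_width: 13.4
gripper_force: 45.0
```

No contact so far: the key is 3 mm in. I'll carry on to just before the contacts.

Call:
send_rows --pt "0 0 -0.004 0 0 0 -1" --pt "0 0 -0.008 0 0 0 -1" --pt "0 0 -0.012 0 0 0 -1" --pt "0 0 -0.016 0 0 0 -1" --pt "0 0 -0.016 0 0 0 -1" --pt "0 0 -0.016 0 0 0 -1"

```text
time_s: 16.42
ee_pos: [517.4, 261.1, 156.0]
ee_rot: [180.0, -0.0, 4.0]
force: [-0.6, -0.2, -1.6]
gripper_width: 14.0
gripper_force: 45.0
```

Call:
send_rows --pt "0 0 -0.004 0 0 0 -1" --pt "0 0 -0.008 0 0 0 -1" --pt "0 0 -0.012 0 0 0 -1" --pt "0 0 -0.014 0 0 0 -1" --pt "0 0 -0.014 0 0 0 -1" --pt "0 0 -0.014 0 0 0 -1" --squeeze 55

```text
time_s: 17.18
ee_pos: [517.7, 261.3, 150.5]
ee_rot: [-180.0, -0.1, 4.0]
force: [-1.7, -0.4, 8.7]
gripper_width: 13.7
gripper_force: 55.0
```

Call:
send_rows --pt "0 0 -0.002 0 0 0 -1" --pt "0 0 -0.004 0 0 0 -1" --pt "0 0 -0.004 0 0 0 -1" --pt "0 0 -0.004 0 0 0 -1"

```text
time_s: 17.68
ee_pos: [517.7, 261.3, 149.0]
ee_rot: [-180.0, -0.1, 4.0]
force: [-2.6, -1.0, 10.0]
gripper_width: 13.4
gripper_force: 55.0
```

```bash
python3 - <<'E'
from workcell import env
s=env.state();print(s["ee_pos"],s["force"],s["gripper_width"])
E
```

```text
[517.73372501 261.28723301 149.00733194] [-2.62413724 -1.04994486 10.00238979] 13.42112942440028
```

Call:
send_rows --pt "0 0 -0.003 0 0 0 -1" --pt "0 0 -0.006 0 0 0 -1" --pt "0 0 -0.006 0 0 0 -1" --pt "0 0 -0.006 0 0 0 -1"

```text
time_s: 18.18
ee_pos: [517.8, 261.3, 149.0]
ee_rot: [-179.9, -0.2, 4.0]
force: [-6.8, -2.9, 24.3]
gripper_width: 13.8
gripper_force: 55.0
```

The lamp has bottomed: the height holds at 149.0 while the force rises to 24 N. I'll take one last look before handing in.

```bash
python3 - <<'E'
from workcell import env, eyes
from h import *
s=eyes.grab_frame("scene")
st=env.state();print(st["ee_pos"],st["ee_rot"],st["force"],st["torque"])
a=cv2.resize(cv2.getRectSubPix(s["pixels"],(60,90),(325.,122.)),(400,600),interpolation=cv2.INTER_CUBIC)
b=cv2.resize(cv2.getRectSubPix(s["pixels"],(150,225),(250.,310.)),(400,600),interpolation=cv2.INTER_CUBIC)
cv2.imwrite("pics/m7.png",np.hstack([a,b])[...,::-1])
E
```

```text
[517.80225412 261.28009238 148.96628063] [-179.92772667   -0.20547288    4.01900933] [-5.57212073 -3.36650684 25.50721687] [-0.69148963  1.52334306 -0.00939351]
```

View pics/m7.png

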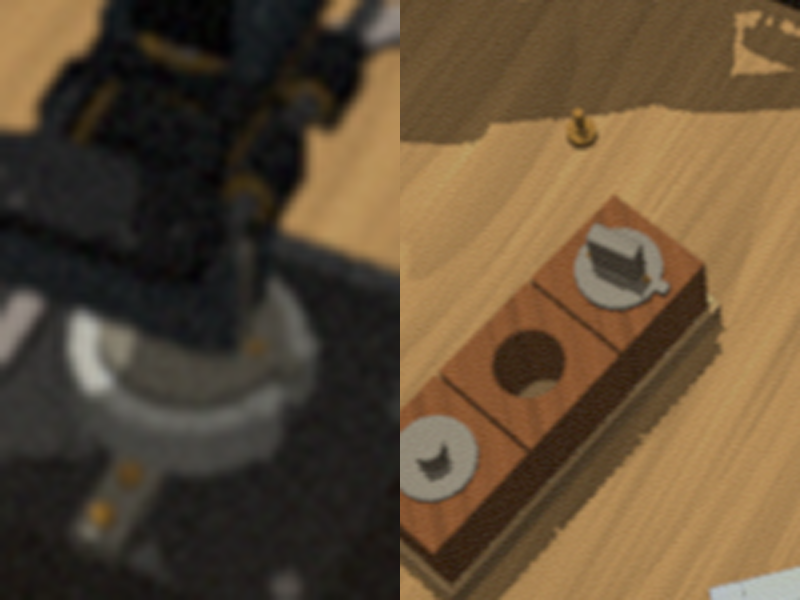

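The flange sits flat on the ring with the lug over the keyway. The dead lamp is flat in the caddy, and the small lamp and thumbscrew haven't moved. Handing in.

```bash
python3 -c "
from workcell import env
print(env.job_done())"
```

```text
the job is handed in; nothing more can be done
None
```

The relamping is done and handed in at about 18 s: the dead lamp rests flat in the caddy's formerly empty hole, and the new lamp is keyed in the holder, still gripped and pressed fully home at about 25 N.

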